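# Clear the reagent jar out of the tool tray and put the scraper away

## Task

Someone left the amber reagent jar standing in the wide compartment of the grey tool tray, where the scraper belongs. First lift the jar out and stand it gently, upright, inside the square steel spill tray and let go of it; then lay the white-handled scraper flat on the floor of the emptied wide compartment, handle and blade both down inside its walls (either end may point either way). Keep the jar from tipping over, and leave the brush in the narrow compartment, the tube rack, the bottle and the beaker where they are.

Things in the scene. Friction and masses are not known exactly. Their poses are not given: they have to be found in the camera images.
- tray: grey plastic tool tray fixed to the bench, 228 x 148 mm outside, floor 4 mm thick, walls 4 mm thick and 16 mm high overall, open on top. Two compartments run along its x axis side by side: the wide one (inside 220 x 90 mm) on its -y side, the narrow one (220 x 46 mm, holding the brush) on its +y side. Origin: centre of the underside, z up.
- slot (a point): centre of the inner floor of the wide compartment (top of the 4 mm floor); x along the compartment's 220 mm length, y across its 90 mm width, z up
- spill: square shallow steel spill tray fixed to the bench, 150 x 150 mm outside, walls 4 mm thick, 14 mm high, floor 4 mm thick, empty at the start. Origin: centre of the underside, z up
- jar: closed round amber glass jar with a white cap and a paper label, 54 mm diameter, 90 mm tall, about 0.25 kg; it stands upright in the wide compartment of the tool tray at the start. Origin: centre of the underside, z along its axis, up
- scraper: bench scraper lying flat, 180 mm long along its x axis: white plastic handle 110 mm long, 24 mm wide, 20 mm high from x = -90 to +20 mm, and a flat steel blade 36 mm wide, 4 mm thick from x = +18 to +90 mm; handle and blade share the same flat underside. About 0.12 kg. Origin: underside, middle of the 180 mm length; z up
- scraper_grip (a point): point to grip the scraper: on the handle, 20 mm from the scraper's origin towards the handle end, 12 mm above its underside; the handle is 24 mm wide here (along y); axes as the scraper's
- brush: bystander: small brush 185 mm long, wooden handle, black head, 16 mm high, lying in the narrow compartment along the tray's x axis. Origin: its underside, near the middle, z up
- rack: bystander: blue and white test-tube rack with glass tubes, 75 x 232 mm, 111 mm tall, long side along its y axis, beyond the work. Origin: centre of its underside
- bottle: bystander: clear or milky plastic bottle with a white cap, 64 mm diameter, 190 mm tall, far left. Origin: centre of its underside
- beaker: bystander: glass beaker, 80 mm diameter, 90 mm tall, far right. Origin: centre of its underside
There are look-alikes about, which are no part of the job. What is meant by the scraper is not blue, pink or purple, and is the larger of those in its own colour.

How it is judged:
On the way, in this order (a step that is already met when the one before it is completed fails the run):
1. the jar stands upright in the spill tray, let go (x of jar in the frame of spill between -0.06 and 0.06 m and y of jar in the frame of spill between -0.06 and 0.06 m and z of jar in the frame of spill between 0 and 0.01 m and angle between jar's own z axis and vertical below 0.1 rad and linear speed of jar below 0.03 m/s and contact force between the fingers and jar below 0.1 N), for 0.2 s.
2. the scraper lies flat in the wide compartment, let go (x of scraper in the frame of slot between -0.035 and 0.035 m and y of scraper in the frame of slot between -0.04 and 0.04 m and z of scraper in the frame of slot between -0.003 and 0.006 m and angle between scraper's own z axis and vertical below 0.08 rad and linear speed of scraper below 0.03 m/s and contact force between the fingers and scraper below 0.1 N), for 0.2 s.
At the end, for the whole second after the job is handed in: Jar upright (within 0.1 rad) on the spill tray's floor inside its walls; scraper flat (within 0.08 rad, underside within 6 mm of the floor) in the wide compartment, its middle within 35 mm lengthwise and 40 mm crosswise of the compartment's; both at rest and released (all of step 1 and all of step 2); the robot touches nothing.
It fails at once if the jar is tipped over (tilted more than 0.7 rad) (angle between jar's own z axis and vertical above 0.7 rad).
It fails at once if the jar is dropped, not set down (out of the fingers and faster than 0.6 m/s, a fall of about 20 mm) (linear speed of jar above 0.6 m/s and contact force between the fingers and jar below 0.1 N).
It fails at once if the brush, rack, bottle or beaker is moved more than 30 mm (distance of any of brush, rack, bottle, beaker from where it was at the start of the episode above 0.03 m).
It also fails if it takes over 72 s, if anything falls off the work surface, if the arm or the gripper's body presses on something with over 40 N, if the wrist force passes 120 N, or if a joint passes its speed limit or range.

## Robot

A 7-joint arm with a two-finger parallel gripper is mounted at the origin on the work surface. World frame = base frame: x ahead of the robot, y to its left, z up, the work surface at z = 0. Lengths are in m, angles in rad, forces in N, time in s.
With the tool pointing down it reaches from about 0.4 to 0.85 m from the base axis. Payload 10.4 kg.
Tool frame: the origin (TCP) lies on the centre line of the jaws, within the pads' length; the fingertips stand 11 mm ahead of it and the grasp point (between the pads) lies 8 mm behind it (r.tip_extent is the distance from the TCP to the fingertips, in m); z points along the fingers, y is the line along which they close (so a half turn about z gives the same grasp; the last joint's range is limited). The gripper opens to 87 mm and grips with 3 to 60 N. Pads are 19 mm wide; open, the fingers measure 117 mm over their backs; the gripper's body (75 mm by 190 mm) begins 51 mm behind the grasp point.
Start: joints at [-1.339, 0.332, -0.065, 1.46, 0.022, 1.35, -0.088], TCP at [0.158, 0.605, 0.234] pointing down, gripper open.
Joint ranges: [-2.6, 2.6], [-0.5, 2.12], [-1.47, 1.34], [0.16, 2.42], [-1.27, 4.41], [0.06, 2.06], [-2.6, 2.6]. Speed limits (rad/s): [2.22, 2.22, 2.79, 2.79, 3.14, 3.14, 3.14].

## Interface

Orientations are given as a unit quaternion [x, y, z, w].
In Python, from workcell import r, optics gives the robot as it stands.
- The arm moves only by the shell command python3 -m pendant 'ROWS' [FORCE]. ROWS is JSON, a list of rows, each a list of 7 numbers: the turn, a rotation vector about the tool's x, y, z scaled (see below), then the shift along the tool's x, y, z scaled (see below), then the opening, from -1 (shut) to 1 (fully open). A call has 1 to 12 rows; each row is the pose to reach, as a shift and turn from the pose commanded when the call began, along the tool's axes at that moment, turning the shorter way round; what a row does not reach only later rows make up. The controller multiplies each number of a shift by 0.25 m and each number of a turn by pi rad. A row lasts 1/12 s, in which the tool goes at most 41.7 mm and 7.16 degrees, less where a joint would pass 70% of its speed; a pose out of reach is approached as far as the arm can. A call with a number of a shift or a turn outside -1 to 1 is refused whole. A call with a gripper value outside its range is refused whole. The fingers move at their own pace and stop on an object; FORCE is the grip in N (left out, the last holds). Time passes only in rows, so rows that repeat a pose let the fingers close. It gives the time, the measured TCP pose, the force, the opening and the grip force at its end, in the units of the state.
- r.sense(): the state, without advancing time (a new reading comes with each control period).
- optics.get_image(name): name is "scene" or "top"; returns the picture (400x640x3 uint8, red, green, blue); there is no depth.
- optics.calibration(name): a dict with "camera_matrix" (3x3 intrinsics, pixels), "rvec" (rotation vector, rad) and "tvec" (3), from world to camera coordinates, as OpenCV has them. Camera axes: x right, y down, z forward; pixel columns grow to the right and rows downward; lengths in m; the calibration is good to about 2 mm. A picture is of the moment at which its call begins. calibration takes no time and is no camera call.
- r.close_job(): hands the job in; it is judged then, once.
The state is a dict: "time_s": time; "qpos": joint angles; "dq": joint speeds; "joint_torque": joint torques, N m; "eef_pos": TCP position; "ee_rot": TCP orientation; "wrist_force": force on the tool from outside, world axes, zero at the start; "moment": the same for the moment, N m; "grip_width": opening from 0.0 (shut) to 1.0 (fully open); "grip_force": force on a finger pad.
Only numpy, scipy, OpenCV 4.12 (cv2) and the standard library are available. Lean on these libraries where they do the work, as an engineer would, in place of code of your own. Each camera call takes 0.05 s, during which the arm holds its last target. There are 200 camera calls.

## Working session

There is one attempt and no reset: what is moved stays moved. The work goes in short steps, Python scripts to look and compute and a shell command to move; the robot and the scene stay as the last step left them, time stands still between calls to the robot, and variables do not carry over. Pictures are saved under pics/ and viewed, at most 10 in all, crops included, and the job is handed in when it is done.

```bash
mkdir -p pics; ls
python3 - <<'E'
from workcell import r, optics
import cv2
for n in("scene","top"):
    cv2.imwrite(f"pics/{n}0.png",optics.get_image(n)[:,:,::-1]); print(n,optics.calibration(n))
print(r.sense(), r.tip_extent)
E
```

```text
pics
scene {'camera_matrix': array([[457.0503654 ,   0.        , 316.59537093],
       [  0.        , 457.0503654 , 202.45377765],
       [  0.        ,   0.        ,   1.        ]]), 'rvec': array([ 0.7442477 ,  2.56243535, -1.15397612]), 'tvec': array([ 0.49250813, -0.12417273,  1.40432087])}
top {'camera_matrix': array([[408.22136297,   0.        , 326.77678504],
       [  0.        , 408.22136297, 204.47590414],
       [  0.        ,   0.        ,   1.        ]]), 'rvec': array([ 2.17699722, -2.11892003,  0.08645234]), 'tvec': array([-0.06340484,  0.53410356,  0.93520481])}
{'time_s': 0.1, 'qpos': array([-1.33857646,  0.33281362, -0.06467979,  1.46087086,  0.02157235,
        1.34988456, -0.08848302]), 'dq': array([-0.00031708, -0.00353221, -0.0003466 , -0.00347769, -0.00164769,
        0.00168376, -0.00021512]), 'joint_torque': array([ 1.06277632e-03, -6.24541283e+01,  2.44129635e-02, -3.90719569e+01,
       -6.14883215e-02,  3.66602652e-02,  5.99719510e-05]), 'eef_pos': array([0.15746566, 0.60449239, 0.23282387]), 'ee_rot': array([ 1.27059866e-01,  9.91894843e-01, -6.38140264e-04, -6.28833432e-05]), 'wrist_force': array([-0.21301695, -0.42261677, -0.04893395]), 'moment': array([-0.00426003, -0.00735899,  0.00333098]), 'grip_force': 0.0, 'grip_width': 1.0014110329491601} 0.011
```

View pics/top0.png

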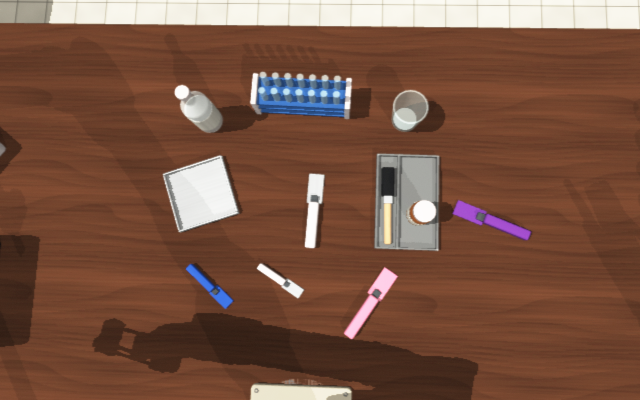

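View pics/scene0.png

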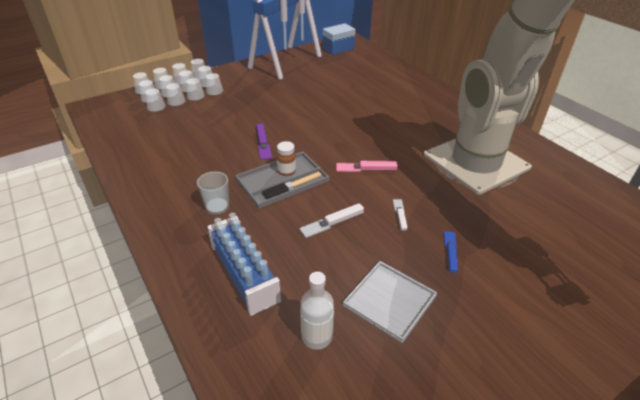

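Top view: the candidates for the scraper are the large white one (315,210), small white (280,280), blue (209,286), pink (371,303) and purple (492,220). By the description it is the large white one. The jar cap is at (424,212), the tool tray spans (375–440,154–250), and the spill tray is at (201,193). I'll check the choice in one close crop.

Run:
```python
import cv2
im=cv2.imread("pics/top0.png")
a=cv2.resize(im[145:260,290:450],None,fx=5,fy=5,interpolation=cv2.INTER_CUBIC)
cv2.imwrite("pics/c1.png",a)
a=cv2.resize(im[150:240,155:245],None,fx=6,fy=6,interpolation=cv2.INTER_CUBIC)
cv2.imwrite("pics/c2.png",a)
```

```text
(no output)
```

View pics/c1.png

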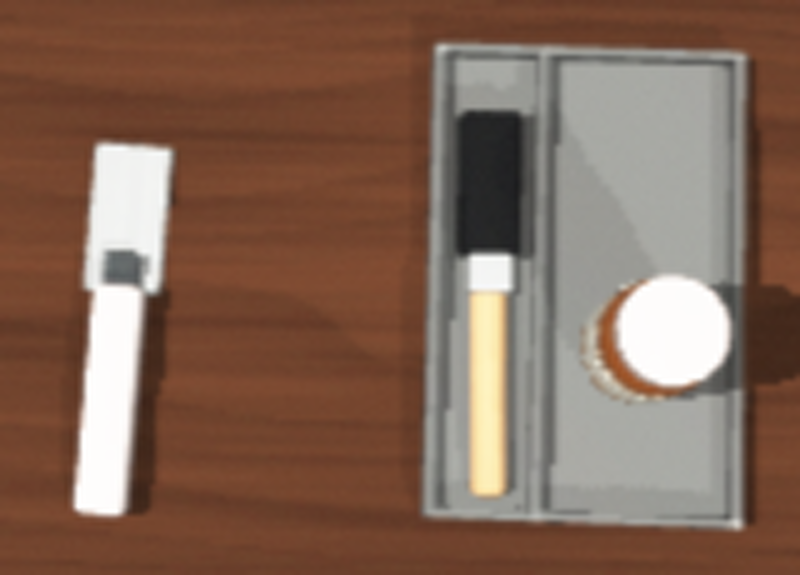

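View pics/c2.png

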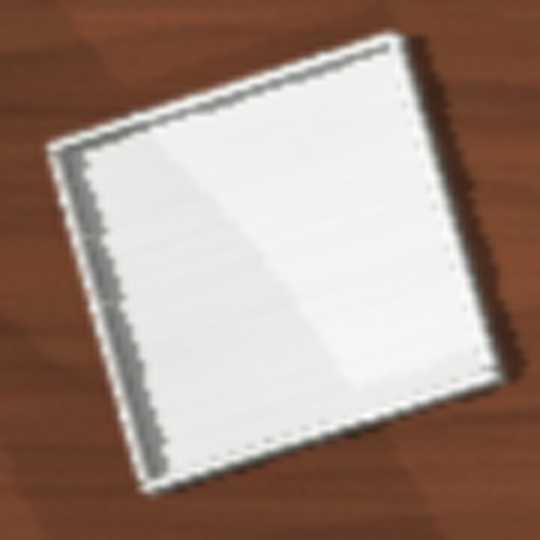

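The crop confirms the large white scraper: blade end up (95–172,147), handle end down (75–127,512). The jar cap is centred at (673,331), and the tray and spill-tray rims are clear.

```bash
cat > h.py <<'E'
import numpy as np, cv2
from scipy.spatial.transform import Rotation as R
from workcell import r, optics
def px2w(uv,z,cam="top"):
    c=optics.calibration(cam); Rm=cv2.Rodrigues(c["rvec"])[0]; t=np.ravel(c["tvec"])
    uv=np.atleast_2d(np.float64(uv)); d=np.c_[uv,np.ones(len(uv))]@np.linalg.inv(c["camera_matrix"]).T@Rm
    o=-Rm.T@t
    return o+d*((z-o[2])/d[:,2])[:,None]
def go(p,yaw=None):
    """row numbers for reaching world p, tool y axis at world angle yaw (mod pi), pointing down"""
    s=r.sense(); Q=R.from_quat(s["ee_rot"]); 
    if yaw is None: yaw=np.arctan2(*Q.as_matrix()[1::-1,1])
    best=None
    for k in(0,np.pi):
        a=yaw+k; y=np.array([np.cos(a),np.sin(a),0]); z=np.array([0,0,-1.]); M=np.c_[np.cross(y,z),y,z]
        v=(Q.inv()*R.from_matrix(M)).as_rotvec()
        if best is None or np.linalg.norm(v)<np.linalg.norm(best): best=v
    print("turn",np.round(best/np.pi,4),"shift",np.round(Q.inv().apply(np.array(p)-s["eef_pos"])/.25,4),"pos",s["eef_pos"].round(4),"q",s["qpos"].round(2))
E
python3 - <<'E'
from h import *
f=lambda a,s,o:(np.array(a)+.5)/s-.5+np.array(o)
t=px2w(f([(436,45),(747,52),(743,527),(424,517)],5,(290,145)),.016)
s=px2w(f([(50,145),(400,35),(505,378),(148,490)],6,(155,150)),.014)
print("tray",t.mean(0),t,"\nspill",s.mean(0),s)
print("jar",px2w(f([(673,331)],5,(290,145)),.094))
b=px2w(f([(95,144),(172,150)],5,(290,145)),.004).mean(0); h=px2w(f([(75,510),(127,514)],5,(290,145)),.02).mean(0)
print("scr",b,h,np.linalg.norm((b-h)[:2]),(b+h)/2, np.degrees(np.arctan2(*(b-h)[1::-1])))
d=t[[0,1]].mean(0)-t[[2,3]].mean(0); print("tray x dir deg",np.degrees(np.arctan2(d[1],d[0])))
print("toolaxes",R.from_quat(r.sense()["ee_rot"]).as_matrix().round(3))
E
```

```text
tray [ 0.5502154  -0.23953342  0.016     ] [[ 0.66405803 -0.16602239  0.016     ]
 [ 0.66380669 -0.31531899  0.016     ]
 [ 0.43629626 -0.31300329  0.016     ]
 [ 0.43670064 -0.16378901  0.016     ]] 
spill [0.55764797 0.25948168 0.014     ] [[0.60295492 0.35552084 0.014     ]
 [0.65186863 0.21398123 0.014     ]
 [0.51230893 0.16325542 0.014     ]
 [0.46345942 0.30516921 0.014     ]]
jar [[ 0.51981805 -0.26424215  0.094     ]]
scr [ 0.61285981 -0.02026667  0.004     ] [ 0.43466976 -0.01144951  0.02      ] 0.1784080654041961 [ 0.52376479 -0.01585809  0.012     ] -2.832788175977173
tray x dir deg -0.5729893309323624
toolaxes [[-0.968  0.252 -0.   ]
 [ 0.252  0.968 -0.001]
 [-0.    -0.001 -1.   ]]
```

```bash
python3 -c "
from h import *
go((.36,.45,.233),np.pi/2)"
```

```text
turn [-0.0004 -0.     -0.0811] shift [-9.397e-01 -3.938e-01 -2.000e-04] pos [0.1575 0.6045 0.2328] q [-1.34  0.33 -0.06  1.46  0.02  1.35 -0.09]
```

```bash
python3 -m pendant '[[0,0,-0.04,-0.3,-0.13,0,1],[0,0,-0.081,-0.6,-0.25,0,1],[0,0,-0.081,-0.94,-0.39,0,1],[0,0,-0.081,-0.94,-0.39,0,1],[0,0,-0.081,-0.94,-0.39,0,1],[0,0,-0.081,-0.94,-0.39,0,1],[0,0,-0.081,-0.94,-0.39,0,1],[0,0,-0.081,-0.94,-0.39,0,1]]' 20; python3 -c "
from h import *
go((.50,.22,.20),np.pi/2)"
```

```text
time_s: 0.77
eef_pos: [0.3638, 0.4482, 0.2333]
ee_rot: [0.004, 1.0, -0.001, 0.0]
wrist_force: [-1.5, 0.8, -0.1]
grip_width: 0.996
grip_force: 0.0
turn [-0.0004  0.0003 -0.0022] shift [-0.5509 -0.9088  0.1348] pos [0.3638 0.4482 0.2333] q [-1.01  0.23  0.04  1.6  -0.01  1.32  0.6 ]
```

```bash
python3 -m pendant '[[0,0,-0.002,-0.55,-0.91,0.13,1],[0,0,-0.002,-0.55,-0.91,0.13,1],[0,0,-0.002,-0.55,-0.91,0.13,1],[0,0,-0.002,-0.55,-0.91,0.13,1],[0,0,-0.002,-0.55,-0.91,0.13,1],[0,0,-0.002,-0.55,-0.91,0.13,1],[0,0,-0.002,-0.55,-0.91,0.13,1]]'; python3 -m pendant '[[0,0,0,0,-1,0,1],[0,0,0,0,-1,0,1],[0,0,0,0,-1,0,1],[0,0,0,0,-1,0,1],[0,0,0,0,-1,0,1],[0,0,0,0,-1,0,1],[0,0,0,0,-1,0,1]]'; python3 -m pendant '[[0,0,0,-0.08,-0.93,0,1],[0,0,0,-0.08,-0.93,0,1],[0,0,0,-0.08,-0.93,0,1],[0,0,0,-0.08,-0.93,0,1],[0,0,0,-0.08,-0.93,0,1],[0,0,0,-0.08,-0.93,0,1],[0,0,0,-0.08,-0.93,0,1],[0,0,0,-0.08,-0.93,0,1],[0,0,0,-0.08,-0.93,0,1]]'; python3 -c "
from h import *
go((.52,-.264,.13),np.pi/2)"
```

```text
time_s: 1.35
eef_pos: [0.4996, 0.2189, 0.2003]
ee_rot: [-0.001, 1.0, -0.001, 0.0]
wrist_force: [-0.1, -0.4, -0.7]
grip_width: 1.002
grip_force: 0.0
time_s: 1.93
eef_pos: [0.4987, -0.0339, 0.2013]
ee_rot: [0.001, 1.0, -0.001, 0.0]
wrist_force: [-0.2, -0.3, 0.7]
grip_width: 0.999
grip_force: 0.0
time_s: 2.68
eef_pos: [0.5212, -0.2568, 0.2005]
ee_rot: [-0.004, 1.0, 0.001, -0.0]
wrist_force: [0.1, 1.2, -0.1]
grip_width: 1.0
grip_force: 0.0
turn [ 0.0003 -0.0002  0.0024] shift [ 0.0048 -0.0289  0.2819] pos [ 0.5212 -0.2568  0.2005] q [-0.12  0.28  0.6   1.65 -0.17  1.26  2.09]
```

```bash
python3 -c "
from h import *
print(px2w((285.5,146),.094,'scene'))"; python3 -m pendant '[[0,0,0.002,0,-0.03,0.1,1],[0,0,0.002,0,-0.03,0.2,1],[0,0,0.002,0,-0.03,0.3,1],[0,0,0.002,0,-0.03,0.38,1],[0,0,0.002,0,-0.03,0.46,1],[0,0,0.002,0,-0.03,0.52,1],[0,0,0.002,0,-0.03,0.57,1],[0,0,0.002,0,-0.03,0.57,1],[0,0,0.002,0,-0.03,0.57,1]]'; python3 -c "
from h import *
go((.52,-.264,.058),np.pi/2)"
```

```text
[[ 0.51948689 -0.26654311  0.094     ]]
time_s: 3.43
eef_pos: [0.5209, -0.265, 0.0585]
ee_rot: [-0.001, 1.0, 0.0, -0.0]
wrist_force: [-0.2, 0.6, 0.3]
grip_width: 1.001
grip_force: 0.0
turn [ 0.0002 -0.0002  0.0004] shift [0.0038 0.0038 0.0018] pos [ 0.5209 -0.265   0.0585] q [-0.05  0.45  0.55  1.78 -0.27  0.99  2.18]
```

Close gradually, then lift a little.

```bash
python3 -m pendant '[[0,0,0,0,0,0,0.6],[0,0,0,0,0,0,0.4],[0,0,0,0,0,0,0.3],[0,0,0,0,0,0,0.2],[0,0,0,0,0,0,0.1],[0,0,0,0,0,0,0],[0,0,0,0,0,0,-0.2],[0,0,0,0,0,0,-0.5],[0,0,0,0,0,0,-1],[0,0,0,0,0,0,-1],[0,0,0,0,0,0,-1]]' 20; python3 -m pendant '[[0,0,0,0,0,-0.02,-1],[0,0,0,0,0,-0.06,-1],[0,0,0,0,0,-0.11,-1],[0,0,0,0,0,-0.18,-1],[0,0,0,0,0,-0.25,-1],[0,0,0,0,0,-0.3,-1],[0,0,0,0,0,-0.32,-1],[0,0,0,0,0,-0.32,-1],[0,0,0,0,0,-0.32,-1]]'
```

```text
time_s: 4.35
eef_pos: [0.5209, -0.2659, 0.0587]
ee_rot: [0.0, 1.0, 0.0, 0.0]
wrist_force: [-0.1, 3.4, 5.0]
grip_width: 0.607
grip_force: 20.0
time_s: 5.1
eef_pos: [0.5206, -0.266, 0.1383]
ee_rot: [0.0, 1.0, 0.0, -0.0]
wrist_force: [-0.2, 0.2, -3.0]
grip_width: 0.608
grip_force: 20.0
```

```bash
python3 -m pendant '[[0,0,0,0,0.03,0,-1],[0,0,0,0,0.09,0,-1],[0,0,0,0,0.18,0,-1],[0,0,0,0,0.28,0,-1],[0,0,0,0,0.38,0,-1],[0,0,0,0,0.48,0,-1],[0,0,0,0,0.58,0,-1],[0,0,0,0,0.68,0,-1],[0,0,0,0,0.78,0,-1],[0,0,0,0,0.88,0,-1],[0,0,0,0,0.96,0,-1],[0,0,0,0,1,0,-1]]'; python3 -m pendant '[[0,0,0,0,0.03,0,-1],[0,0,0,-0.02,0.09,0,-1],[0,0,0,-0.04,0.18,0,-1],[0,0,0,-0.06,0.28,0,-1],[0,0,0,-0.08,0.38,0,-1],[0,0,0,-0.1,0.48,0,-1],[0,0,0,-0.12,0.58,0,-1],[0,0,0,-0.14,0.68,0,-1],[0,0,0,-0.15,0.78,0,-1],[0,0,0,-0.15,0.88,0,-1],[0,0,0,-0.15,0.96,0,-1],[0,0,0,-0.15,1,0,-1]]'; python3 -m pendant '[[0,0,0,0,0.03,0,-1],[0,0,0,0,0.07,0,-1],[0,0,0,0,0.1,0,-1],[0,0,0,0,0.1,0,-1],[0,0,0,0,0.1,0,-1],[0,0,0,0,0.1,0,-1]]'
python3 - <<'E'
from h import *
im=optics.get_image("scene")[:,:,::-1]
cv2.imwrite("pics/s1.png",cv2.resize(im[180:360,280:480],None,fx=3,fy=3,interpolation=cv2.INTER_CUBIC))
go((.558,.26,.060),np.pi/2)
E
```

```text
time_s: 6.1
eef_pos: [0.52, -0.0126, 0.1376]
ee_rot: [-0.002, 1.0, 0.0, -0.001]
wrist_force: [0.1, -0.4, -2.8]
grip_width: 0.613
grip_force: 20.0
time_s: 7.1
eef_pos: [0.558, 0.236, 0.1379]
ee_rot: [-0.001, 1.0, 0.0, -0.0]
wrist_force: [0.3, 1.1, -2.7]
grip_width: 0.617
grip_force: 20.0
time_s: 7.6
eef_pos: [0.5587, 0.2578, 0.1386]
ee_rot: [0.001, 1.0, -0.0, 0.0]
wrist_force: [-0.1, -0.7, -1.9]
grip_width: 0.612
grip_force: 20.0
turn [-0.0001  0.0001 -0.0005] shift [0.0026 0.009  0.3145] pos [0.5586 0.2578 0.1386] q [-0.76  0.38  0.31  1.62 -0.13  1.16  1.16]
```

View pics/s1.png

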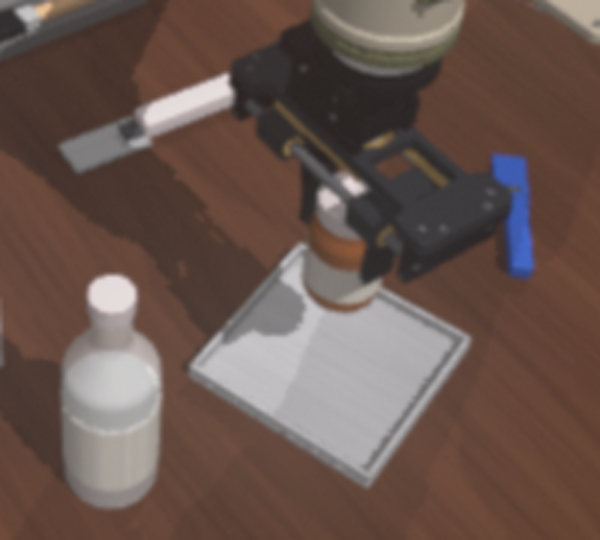

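The jar hangs upright over the spill tray (base around (343,290) in the crop), clear of the bottle. I'll lower it slowly.

```bash
python3 -m pendant '[[0,0,0,0,0.01,0.04,-1],[0,0,0,0,0.01,0.1,-1],[0,0,0,0,0.01,0.16,-1],[0,0,0,0,0.01,0.21,-1],[0,0,0,0,0.01,0.25,-1],[0,0,0,0,0.01,0.28,-1],[0,0,0,0,0.01,0.3,-1],[0,0,0,0,0.01,0.3,-1],[0,0,0,0,0.01,0.3,-1]]'; python3 -m pendant '[[0,0,0,0,0,0.004,-1],[0,0,0,0,0,0.008,-1],[0,0,0,0,0,0.012,-1],[0,0,0,0,0,0.016,-1],[0,0,0,0,0,0.018,-1],[0,0,0,0,0,0.018,-1]]'
```

```text
time_s: 8.4
eef_pos: [0.5586, 0.2614, 0.0637]
ee_rot: [0.0, 1.0, 0.0, 0.0]
wrist_force: [-0.4, -0.7, -2.0]
grip_width: 0.614
grip_force: 20.0
time_s: 8.9
eef_pos: [0.5583, 0.2613, 0.0589]
ee_rot: [0.0, 1.0, 0.0, -0.0]
wrist_force: [0.4, -0.6, -2.5]
grip_width: 0.611
grip_force: 20.0
```

```bash
python3 -m pendant '[[0,0,0,0,0,0.003,-1],[0,0,0,0,0,0.004,-1],[0,0,0,0,0,0.004,-1]]'; python3 -m pendant '[[0,0,0,0,0,0.003,-1],[0,0,0,0,0,0.004,-1],[0,0,0,0,0,0.004,-1]]'
```

```text
time_s: 9.15
eef_pos: [0.5586, 0.2615, 0.0587]
ee_rot: [0.0, 1.0, 0.0, 0.0]
wrist_force: [-2.2, -0.7, 5.8]
grip_width: 0.612
grip_force: 20.0
time_s: 9.4
eef_pos: [0.5588, 0.2615, 0.0586]
ee_rot: [0.0, 1.0, 0.0, 0.0]
wrist_force: [-5.8, -2.0, 12.7]
grip_width: 0.612
grip_force: 20.0
```

Contact with the floor. Ease back about 1 mm, open, and retreat upward.

```bash
python3 -m pendant '[[0,0,0,0,0,-0.004,-1],[0,0,0,0,0,-0.005,-1],[0,0,0,0,0,-0.005,0.25],[0,0,0,0,0,-0.005,0.3],[0,0,0,0,0,-0.005,0.4],[0,0,0,0,0,-0.005,0.6],[0,0,0,0,0,-0.005,0.8],[0,0,0,0,0,-0.005,1],[0,0,0,0,0,-0.005,1],[0,0,0,0,0,-0.005,1],[0,0,0,0,0,-0.005,1]]'; python3 -m pendant '[[0,0,0,0,0,-0.04,1],[0,0,0,0,0,-0.1,1],[0,0,0,0,0,-0.2,1],[0,0,0,0,0,-0.3,1],[0,0,0,0,0,-0.42,1],[0,0,0,0,0,-0.54,1],[0,0,0,0,0,-0.54,1],[0,0,0,0,0,-0.54,1]]'
python3 - <<'E'
from h import *
im=optics.get_image("top")[:,:,::-1]; sc=optics.get_image("scene")[:,:,::-1]
rs=lambda a:cv2.resize(a,(400,400),interpolation=cv2.INTER_CUBIC)
cv2.imwrite("pics/t2.png",np.hstack([rs(im[145:245,155:255]),rs(sc[190:360,300:470])]))
go((.504,-.015,.19),np.radians(87.2))
E
```

```text
time_s: 10.32
eef_pos: [0.5584, 0.2613, 0.0583]
ee_rot: [0.0, 1.0, 0.0, -0.0]
wrist_force: [-0.5, -0.7, 0.2]
grip_width: 0.98
grip_force: 0.0
time_s: 10.98
eef_pos: [0.5594, 0.2617, 0.196]
ee_rot: [0.0, 1.0, 0.001, 0.002]
wrist_force: [-0.4, 0.1, -0.7]
grip_width: 1.004
grip_force: 0.0
turn [-0.     -0.0002  0.0155] shift [ 0.2157 -1.1049  0.0123] pos [0.558  0.2612 0.193 ] q [-0.77  0.34  0.32  1.56 -0.11  1.26  1.14]
```

View pics/t2.png

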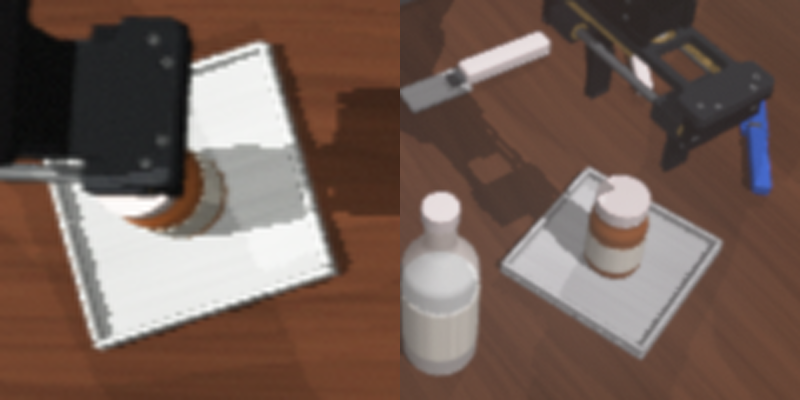

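The jar stands upright near the middle of the spill tray, and the scraper is unmoved. Next, the scraper.

```bash
python3 -m pendant '[[0,0,0.0155,0.2,-1,0,1],[0,0,0.0155,0.2,-1,0,1],[0,0,0.0155,0.2,-1,0,1],[0,0,0.0155,0.2,-1,0,1],[0,0,0.0155,0.2,-1,0,1],[0,0,0.0155,0.2,-1,0,1],[0,0,0.0155,0.2,-1,0,1],[0,0,0.0155,0.2,-1,0,1],[0,0,0.0155,0.2,-1,0,1]]'; python3 -c "
from h import *
go((.504,-.015,.014),np.radians(87.2))"
```

```text
time_s: 11.83
eef_pos: [0.5078, 0.0115, 0.1926]
ee_rot: [0.025, 1.0, 0.0, -0.001]
wrist_force: [0.6, 0.7, 0.5]
grip_width: 1.0
grip_force: 0.0
turn [ 0.     -0.0004 -0.0003] shift [ 0.0091 -0.1067  0.7143] pos [0.5078 0.0115 0.1926] q [-0.55  0.1   0.47  1.84 -0.05  1.21  1.45]
```

```bash
python3 -m pendant '[[0,0,0,0.009,-0.107,0.05,0.4],[0,0,0,0.009,-0.107,0.15,0.4],[0,0,0,0.009,-0.107,0.27,0.4],[0,0,0,0.009,-0.107,0.39,0.4],[0,0,0,0.009,-0.107,0.48,0.4],[0,0,0,0.009,-0.107,0.55,0.4],[0,0,0,0.009,-0.107,0.6,0.4],[0,0,0,0.009,-0.107,0.6,0.4],[0,0,0,0.009,-0.107,0.6,0.4]]'; python3 -c "
from h import *
go((.504,-.015,.014),np.radians(87.2))"
```

```text
time_s: 12.58
eef_pos: [0.5043, -0.0141, 0.0426]
ee_rot: [0.024, 1.0, -0.0, -0.001]
wrist_force: [0.1, 0.5, 0.5]
grip_width: 0.701
grip_force: 0.0
turn [-0.0002 -0.0007  0.0006] shift [ 0.0008 -0.0037  0.1142] pos [ 0.5043 -0.0141  0.0426] q [-0.48  0.29  0.47  2.   -0.17  0.89  1.6 ]
```

```bash
python3 -m pendant '[[0,0,0,0,0,0.03,0.4],[0,0,0,0,0,0.06,0.4],[0,0,0,0,0,0.09,0.4],[0,0,0,0,0,0.11,0.4],[0,0,0,0,0,0.112,0.4],[0,0,0,0,0,0.112,0.4],[0,0,0,0,0,0.112,0.4]]'; python3 -m pendant '[[0,0,0,0,0,0,0],[0,0,0,0,0,0,-0.2],[0,0,0,0,0,0,-0.3],[0,0,0,0,0,0,-0.4],[0,0,0,0,0,0,-0.5],[0,0,0,0,0,0,-0.7],[0,0,0,0,0,0,-1],[0,0,0,0,0,0,-1],[0,0,0,0,0,0,-1],[0,0,0,0,0,0,-1],[0,0,0,0,0,0,-1]]' 35
```

```text
time_s: 13.17
eef_pos: [0.5049, -0.0153, 0.0154]
ee_rot: [0.025, 1.0, 0.0, 0.0]
wrist_force: [0.8, 1.4, 0.4]
grip_width: 0.704
grip_force: 0.0
time_s: 14.08
eef_pos: [0.5047, -0.0151, 0.0153]
ee_rot: [0.024, 1.0, 0.0, -0.0]
wrist_force: [-0.6, 0.8, 2.3]
grip_width: 0.276
grip_force: 35.0
```

```bash
python3 -m pendant '[[0,0,0,0,0,-0.02,-1],[0,0,0,0,0,-0.06,-1],[0,0,0,0,0,-0.12,-1],[0,0,0,0,0,-0.2,-1],[0,0,0,0,0,-0.28,-1],[0,0,0,0,0,-0.34,-1],[0,0,0,0,0,-0.36,-1],[0,0,0,0,0,-0.36,-1],[0,0,0,0,0,-0.36,-1]]'
python3 - <<'E'
from h import *
sc=optics.get_image("scene")[:,:,::-1]
cv2.imwrite("pics/s3.png",cv2.resize(sc[120:280,220:420],None,fx=3,fy=3,interpolation=cv2.INTER_CUBIC))
go((.531,-.2643,.105),np.radians(89.4))
E
```

```text
time_s: 14.83
eef_pos: [0.5045, -0.0152, 0.1051]
ee_rot: [0.024, 1.0, 0.0, -0.0]
wrist_force: [0.7, 0.9, -1.7]
grip_width: 0.272
grip_force: 35.0
turn [-0.     -0.0004 -0.0122] shift [-0.156  -0.9898 -0.002 ] pos [ 0.5041 -0.0152  0.1045] q [-0.5   0.19  0.49  1.95 -0.11  1.02  1.56]
```

View pics/s3.png

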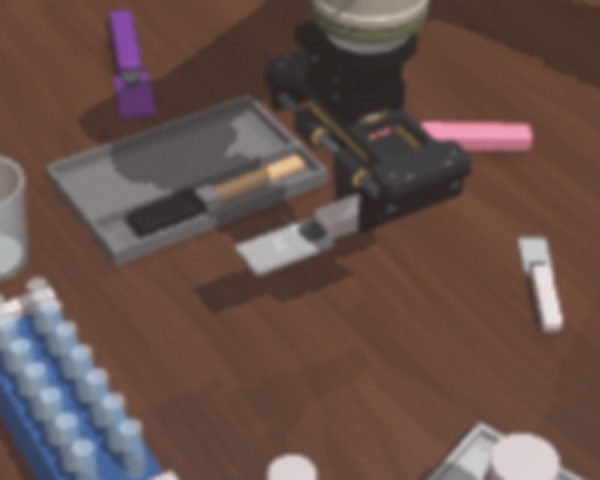

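The scraper is held level: its blade is at (285,245) in the crop, above its shadow. The wide compartment is empty. Moving over.

```bash
python3 -m pendant '[[0,0,-0.012,0,-0.04,0,-1],[0,0,-0.012,-0.02,-0.12,0,-1],[0,0,-0.012,-0.04,-0.22,0,-1],[0,0,-0.012,-0.06,-0.33,0,-1],[0,0,-0.012,-0.08,-0.44,0,-1],[0,0,-0.012,-0.1,-0.55,0,-1],[0,0,-0.012,-0.12,-0.66,0,-1],[0,0,-0.012,-0.14,-0.77,0,-1],[0,0,-0.012,-0.156,-0.87,0,-1],[0,0,-0.012,-0.156,-0.95,0,-1],[0,0,-0.012,-0.156,-0.99,0,-1],[0,0,-0.012,-0.156,-0.99,0,-1]]'; python3 -m pendant '[[0,0,0,0,0,0,-1],[0,0,0,0,0,0,-1],[0,0,0,0,0,0,-1]]'; python3 -c "
from h import *
go((.531,-.2643,.0195),np.radians(89.4))"
```

```text
time_s: 15.88
eef_pos: [0.5301, -0.2668, 0.1042]
ee_rot: [0.007, 1.0, -0.0, -0.001]
wrist_force: [-0.6, 0.2, -1.5]
grip_width: 0.272
grip_force: 35.0
time_s: 16.13
eef_pos: [0.532, -0.2624, 0.105]
ee_rot: [0.005, 1.0, 0.001, -0.0]
wrist_force: [-0.1, -0.3, -0.9]
grip_width: 0.272
grip_force: 35.0
turn [ 0.0003 -0.0001  0.0004] shift [ 0.0038 -0.0079  0.3421] pos [ 0.532  -0.2624  0.105 ] q [-0.09  0.41  0.59  1.73 -0.26  1.09  2.14]
```

```bash
python3 -m pendant '[[0,0,0,0,-0.006,0.04,-1],[0,0,0,0,-0.006,0.1,-1],[0,0,0,0,-0.006,0.16,-1],[0,0,0,0,-0.006,0.22,-1],[0,0,0,0,-0.006,0.27,-1],[0,0,0,0,-0.006,0.3,-1],[0,0,0,0,-0.006,0.32,-1],[0,0,0,0,-0.006,0.325,-1],[0,0,0,0,-0.006,0.325,-1]]'; python3 -m pendant '[[0,0,0,0,0,0.004,-1],[0,0,0,0,0,0.008,-1],[0,0,0,0,0,0.012,-1],[0,0,0,0,0,0.012,-1],[0,0,0,0,0,0.012,-1]]'
```

```text
time_s: 16.88
eef_pos: [0.5317, -0.2659, 0.024]
ee_rot: [0.006, 1.0, 0.0, 0.0]
wrist_force: [0.2, -0.4, -0.7]
grip_width: 0.274
grip_force: 35.0
time_s: 17.3
eef_pos: [0.5316, -0.2659, 0.0212]
ee_rot: [0.006, 1.0, 0.0, 0.0]
wrist_force: [1.0, 0.0, -1.2]
grip_width: 0.272
grip_force: 35.0
```

```bash
python3 -m pendant '[[0,0,0,0,0,0.003,-1],[0,0,0,0,0,0.006,-1],[0,0,0,0,0,0.006,-1],[0,0,0,0,0,0.006,-1]]'; python3 -m pendant '[[0,0,0,0,0,0.003,-1],[0,0,0,0,0,0.004,-1],[0,0,0,0,0,0.004,-1]]'
```

```text
time_s: 17.63
eef_pos: [0.5315, -0.2659, 0.0195]
ee_rot: [0.006, 1.0, 0.0, -0.0]
wrist_force: [0.3, 1.0, -0.8]
grip_width: 0.274
grip_force: 35.0
time_s: 17.88
eef_pos: [0.5316, -0.2659, 0.0193]
ee_rot: [0.006, 1.0, 0.0, 0.0]
wrist_force: [-3.6, 1.8, 9.2]
grip_width: 0.271
grip_force: 35.0
```

On the floor. Release with a limited opening, then rise.

```bash
python3 -m pendant '[[0,0,0,0,0,-0.003,-1],[0,0,0,0,0,-0.003,-0.4],[0,0,0,0,0,-0.003,-0.3],[0,0,0,0,0,-0.003,-0.2],[0,0,0,0,0,-0.003,-0.1],[0,0,0,0,0,-0.003,-0.1],[0,0,0,0,0,-0.003,-0.1],[0,0,0,0,0,-0.003,-0.1]]'; python3 -m pendant '[[0,0,0,0,0,-0.03,-0.1],[0,0,0,0,0,-0.08,-0.1],[0,0,0,0,0,-0.16,-0.1],[0,0,0,0,0,-0.28,-0.1],[0,0,0,0,0,-0.4,-0.1],[0,0,0,0,0,-0.5,-0.1],[0,0,0,0,0,-0.6,-0.1],[0,0,0,0,0,-0.6,-0.1],[0,0,0,0,0,-0.6,-0.1]]'; python3 -m pendant '[[0,0,0,0.3,0.5,-0.1,-0.1],[0,0,0,0.3,0.5,-0.1,-0.1],[0,0,0,0.3,0.5,-0.1,-0.1],[0,0,0,0.3,0.5,-0.1,-0.1],[0,0,0,0.3,0.5,-0.1,-0.1],[0,0,0,0.3,0.5,-0.1,-0.1],[0,0,0,0.3,0.5,-0.1,-0.1],[0,0,0,0.3,0.5,-0.1,-0.1]]'
python3 - <<'E'
from h import *
im=optics.get_image("top")[:,:,::-1]; sc=optics.get_image("scene")[:,:,::-1]
rs=lambda a:cv2.resize(a,(400,400),interpolation=cv2.INTER_CUBIC)
cv2.imwrite("pics/f.png",np.hstack([rs(im[140:270,340:470]),rs(sc[130:330,240:440])]))
E
```

```text
time_s: 18.55
eef_pos: [0.5315, -0.2659, 0.0192]
ee_rot: [0.006, 1.0, 0.0, -0.0]
wrist_force: [0.4, 1.0, 0.9]
grip_width: 0.444
grip_force: 0.0
time_s: 19.3
eef_pos: [0.5323, -0.2664, 0.1718]
ee_rot: [0.006, 1.0, -0.0, 0.002]
wrist_force: [-0.2, -0.1, -0.5]
grip_width: 0.45
grip_force: 0.0
time_s: 19.97
eef_pos: [0.458, -0.141, 0.1939]
ee_rot: [0.006, 1.0, -0.0, -0.0]
wrist_force: [-0.5, -0.2, 0.1]
grip_width: 0.451
grip_force: 0.0
```

View pics/f.png

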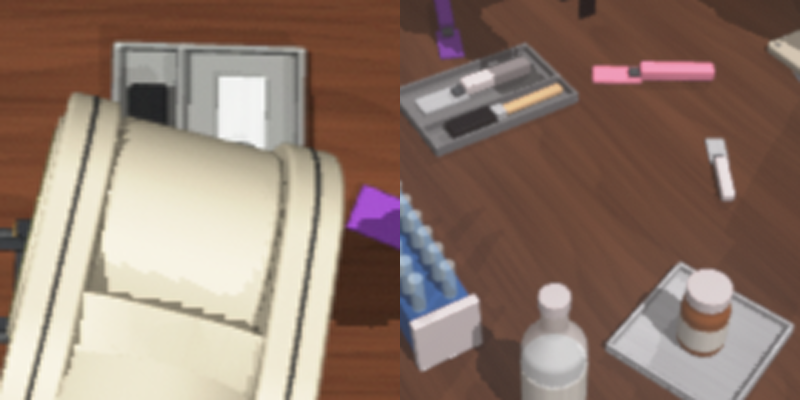

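The scraper lies flat inside the wide compartment (blade (242,110) in the left crop), the brush is undisturbed, and the jar is upright in the spill tray. Handing in.

```bash
python3 -c "
from workcell import r
print(r.close_job())"
```

```text
the job is handed in; nothing more can be done
None
```

I handed the job in at about 20 s: the jar stands upright in the spill tray and the scraper lies flat in the wide compartment, both let go; the final pictures show this, but the hand-in call gave no verdict.

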